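Stand the plumb weight heavy end down in its seat

ROBOT

A 6-joint arm with a two-finger parallel gripper is mounted at the origin on the work surface. World frame = base frame: x ahead of the robot, y to its left, z up, the work surface at z = 0. Lengths are in m, angles in rad, forces in N, time in s.
With the tool pointing down it reaches from about 0.4 to 0.825 m from the base axis. Payload 7 kg.
Tool frame: the origin (TCP) lies midway between the tips of the shut fingers; the grasp point (between the pads) lies hold_point_z behind it (hold_point_z is the distance from the TCP to the grasp point, in m); z points along the fingers, y is the line along which they close (so a half turn about z gives the same grasp; the last joint's range is limited). The gripper opens to 88 mm and grips with 3 to 60 N. Pads are 19 mm wide; open, the fingers measure 130 mm over their backs; the gripper's body (78 mm by 193 mm) begins 47 mm behind the grasp point.
Start: joints at [1.605, 0.359, 0.012, 0, -1.224, -0.288], TCP at [0.169, 0.653, 0.227] pointing down, gripper open.
Joint ranges: [-3.07, 3.07], [-1.43, 2.12], [-1.02, 1.25], [-3.03, 1.67], [-3.05, -0], [-3.03, 3.03]. Speed limits (rad/s): [2.39, 2.39, 3.01, 3.14, 3.14, 3.14].

INTERFACE

Orientations are given as [roll, pitch, yaw] about the fixed x, y, z axes, in that order (R = Rz(yaw) Ry(pitch) Rx(roll)).
In Python, from station import * gives the robot as it stands.
- The arm moves only by the tool apply_moves, never from a script. Its argument "steps" is a list of rows, each an object with "translation": the shift along the world's x, y, z scaled (see below), a list of three; "rotation": the turn, a rotation vector about the world's x, y, z scaled (see below), a list of three. A call has exactly 10 rows; each row is the pose to reach, as a shift and turn from the pose commanded when the call began; what a row does not reach only later rows make up. The controller multiplies each number of a shift by 250 mm and each number of a turn by 30 degrees. A row lasts 1/12 s, in which the tool goes at most 41.7 mm and 7.16 degrees, less where a joint would pass 70% of its speed; a pose out of reach is approached as far as the arm can. A call with a number of a shift or a turn outside -1 to 1 is refused whole. A call with a gripper value outside its range is refused whole. "jaw" is the closure, from -1 (fully open) to 1 (shut), so that 0 is half open, set as the call begins (left out, the last holds). The fingers move at their own pace and stop on an object; "newtons" is the grip in N (left out, the last holds). Time passes only in rows, so rows that repeat a pose let the fingers close, or fill a call up. It gives the time, the measured TCP pose, the force, the opening and the grip force at its end, in the units of the state.
- get_state(): the state, without advancing time (a new reading comes with each control period).
- grab_frame(name): name is "side" or "top" or "wrist"; returns the picture (400x640x3 uint8, blue, green, red); there is no depth.
- camera_model(name): a dict with "fx", "fy", "cx", "cy" (pixels), "xyz" and "rotation" of the camera in the world. Camera axes: x right, y down, z forward; pixel columns grow to the right and rows downward; lengths in m; the calibration is good to about 2 mm. A picture is of the moment at which its call begins: read the wrist's pose just before it. camera_model takes no time and is no camera call; for the wrist camera it gives the pose at the moment of the call.
- job_done(): hands the job in; it is judged then, once.
The state is a dict: "t": time; "q": joint angles; "qd": joint speeds; "joint_efforts": joint torques, N m; "eef_pos": TCP position; "ee_rot": TCP orientation; "force": force on the tool from outside, world axes, zero at the start; "moment": the same for the moment, N m; "width": finger opening in m; "gripper_force": force on a finger pad.
Only numpy, scipy, OpenCV 4.12 (cv2) and the standard library are available. Lean on these libraries where they do the work, as an engineer would, in place of code of your own. Each camera call takes 0.05 s, during which the arm holds its last target. There are 200 camera calls.

TASK

One end of the dark walnut plumb weight (red tab) hides a steel slug, and nothing on the outside tells which end. Pick it up by its red tab, lift it clear of the bench and let it swing in its bail until the heavy end hangs straight down, then stand it upright, heavy end down, in the seat with the green rim and let go; set it down gently, do not drop it. Leave the pale maple weight with the blue tab where it is.

Things in the scene. Friction and masses are not known exactly. Their poses are not given: they have to be found in the camera images.
- walnut: Plumb weight: dark walnut bar 110 x 36 x 36 mm, brass plate on each end, 0.35-0.55 kg, lying flat. Origin: middle of the bar; x along it. One end, unmarked, is heavy (balance point 20 mm off the middle). The bar turns on a pin at its middle (its y axis) in a U-shaped steel bail; lifted by the bail until its middle is 60 mm up, it swings by itself heavy end down, within 6 degrees, steady in 2 s.
- walnut_tab (a point): Centre of the red tab on the bail, 88 mm above the bar's middle as it lies or hangs; z up, y along the pin. The tab is 14 mm thick along x (close the fingers along x, the lying bar's length), 34 mm wide, 36 mm tall; keep fingertips less than 25 mm below this point, as the bar swings beneath, 58 mm about the pin. The bail, 56 mm wide, stays where put by slight friction.
- seat_green: The seat to use: fixed wooden tray with green rim and floor, 84 x 84 mm outside, 68 x 68 mm inside. Origin: centre of its underside on the bench; z up; floor 10 mm and rim 35 mm above the bench. The bar fits in upright at any turn. A like seat with a grey rim is the wrong one.
- maple: Look-alike to be left alone: pale maple bar of the same size with steel end plates and a blue tab on its upright bail, whose top is 124 mm above the bench (as is the red one): carry the bar above or around it. Origin: middle of the bar; x along it.
Things that resemble listed ones, but are neither listed nor needed, are in the scene too. Leave any orange or pink look-alike of the walnut alone.

How it is judged:
By the outcome, as a careful person would: the job done as asked, in the order asked, and still so for the second after the job is handed in, with the robot touching nothing.
It also fails if it takes over 42 s, if anything falls off the work surface, if the arm or the gripper's body presses on something with over 40 N, if the wrist force passes 120 N, or if a joint passes its speed limit or range.

## Working session

There is one attempt and no reset: what is moved stays moved. The work goes in short steps, Python scripts to look and compute and a tool call to move; the robot and the scene stay as the last step left them, time stands still between calls to the robot, and variables do not carry over. Pictures are saved under pics/ and viewed, at most 10 in all, crops included, and the job is handed in when it is done.

Besides the shell and the picture viewer there is one more tool, called after "Call:" as name(argument=value, ...), one argument or row to a line, values as JSON. apply_moves: Moves the arm, as the interface text tells. Shifts and turns lie within -1 to 1; 1 stands for 250 mm of shift or 30 degrees of turn. Its arguments: {"type":"object","properties":{"steps":{"type":"array"},"jaw":{"type":"number"},"newtons":{"type":"number"}},"required":["steps"]}

```bash
mkdir -p pics
python3 - <<'E'
from station import *
import cv2,numpy as np
for n in("top","side"):
    cv2.imwrite(f"pics/{n}0.png",grab_frame(n)); c=camera_model(n); print(n,c)
s=get_state();print(s);
try: print(hold_point_z)
except Exception as e: print(e)
E
```

```text
top {'fx': 421.07554759375637, 'fy': 421.07554759375637, 'cx': 310.3507267446092, 'cy': 203.40397012788176, 'xyz': array([ 0.3882662 , -0.00140961,  0.94582961]), 'rotation': array([-2.97316851,  0.00720285, -1.55644512])}
side {'fx': 447.5070169067763, 'fy': 447.5070169067763, 'cx': 313.9796004101047, 'cy': 194.59174892149818, 'xyz': array([ 0.24189342, -0.72661428,  1.01162748]), 'rotation': array([-2.44236026, -0.00293683, -0.37517674])}
{'t': 0.1, 'q': array([ 1.60507978e+00,  3.59271158e-01,  1.11516264e-02, -3.13050549e-04,
       -1.22409236e+00, -2.88082665e-01]), 'qd': array([ 1.23495961e-03, -2.52844999e-03,  2.96524878e-03,  9.70688551e-04,
        5.45446196e-05,  7.91695477e-04]), 'joint_efforts': array([-1.25975836e-03, -5.84165025e+01,  2.93744355e+01,  7.01520368e+00,
        1.01083657e-02, -6.08999835e-05]), 'eef_pos': array([0.16940745, 0.65294391, 0.22574458]), 'ee_rot': array([ 3.14015180e+00, -1.20040636e-04, -2.53905711e-01]), 'force': array([ 0.24044284, -0.34951262, -0.65841735]), 'moment': array([0.03642735, 0.0128804 , 0.03837504]), 'gripper_force': 0.0, 'width': 0.08771019791068388}
0.0188
```

View pics/top0.png

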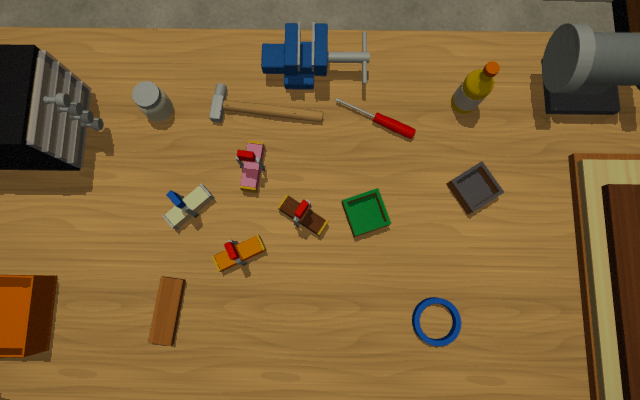

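View pics/side0.png

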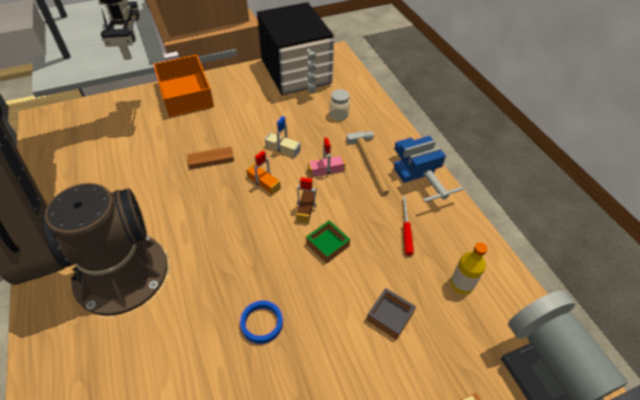

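The walnut candidates with red tabs are dark brown (303,215), pink (251,166) and orange (239,252). Only the one at (303,215) is dark walnut, so that is the target. Maple (blue tab) is at (188,207), the green seat at (366,213), and the grey seat, which is the wrong one, at (475,188).

```bash
cat > h.py <<'E'
from station import *
import cv2,numpy as np
from scipy.spatial.transform import Rotation as Ro
def ray(n,p,c=None):
    c=c or camera_model(n); R=Ro.from_euler('xyz',c['rotation']).as_matrix()
    d=R@np.array([(p[0]-c['cx'])/c['fx'],(p[1]-c['cy'])/c['fy'],1]); return np.array(c['xyz']),d/np.linalg.norm(d)
def plane(n,p,z,c=None):
    o,d=ray(n,p,c); return o+d*(z-o[2])/d[2]
def tri(a,b):
    (o1,d1),(o2,d2)=a,b
    s=np.linalg.lstsq(np.c_[d1,-d2],o2-o1,rcond=None)[0]; p,q=o1+s[0]*d1,o2+s[1]*d2
    return (p+q)/2,np.linalg.norm(p-q)
def blob(im,f,box):
    x0,y0,x1,y1=box; h=cv2.cvtColor(im,cv2.COLOR_BGR2HSV); m=f(h).astype(np.uint8)*255
    k=np.zeros_like(m);k[y0:y1,x0:x1]=m[y0:y1,x0:x1]
    cs=cv2.findContours(k,cv2.RETR_EXTERNAL,cv2.CHAIN_APPROX_NONE)[0]
    return max(cs,key=cv2.contourArea)
red=lambda h:((h[...,0]<6)|(h[...,0]>174))&(h[...,1]>170)&(h[...,2]>90)
green=lambda h:(abs(h[...,0].astype(int)-60)<18)&(h[...,1]>100)&(h[...,2]>35)
def cen(c): m=cv2.moments(c); return m['m10']/m['m00'],m['m01']/m['m00']
E
python3 - <<'E'
from h import *
t=cv2.imread('pics/top0.png');s=cv2.imread('pics/side0.png')
rt=blob(t,red,(285,190,330,240));rs=blob(s,red,(290,170,320,200))
print('tab',cen(rt),cv2.minAreaRect(rt),cen(rs),cv2.boundingRect(rs))
print('tab tri',tri(ray('top',cen(rt)),ray('side',cen(rs))),'plane',plane('top',cen(rt),.11),plane('side',cen(rs),.106))
gt=blob(t,green,(330,170,400,250));gs=blob(s,green,(295,210,360,270))
for n,g in(('top',gt),('side',gs)):
    r=cv2.minAreaRect(g);print(n,r,[plane(n,p,.035).round(3)[:2] for p in cv2.boxPoints(r)],plane(n,r[0],.035))
# brass plates (yellow) of walnut
dark=lambda h:(h[...,2]<110)&(h[...,1]>60)
w=blob(t,dark,(275,190,330,240));r=cv2.minAreaRect(w);print('bar',r,[plane('top',p,.036).round(3)[:2] for p in cv2.boxPoints(r)])
a=cv2.resize(t[150:270,200:340],None,fx=4,fy=4,interpolation=cv2.INTER_CUBIC)
cv2.imwrite('pics/crop.png',a)
E
```

```text
tab (301.0280701754386, 207.9157894736842) ((301.0769348144531, 207.88461303710938), (6.656402111053467, 16.36365509033203), 33.690067291259766) (305.623352165725, 183.05273069679848) (301, 178, 11, 12)
tab tri (array([0.51905776, 0.02570546, 0.10764253]), np.float64(0.00433599607677716)) plane [0.52084427 0.025257   0.11      ] [0.51734999 0.02718786 0.106     ]
top ((366.3235168457031, 211.70591735839844), (38.40961456298828, 38.34234619140625), 70.34617614746094) [array([ 0.551, -0.062]), array([ 0.581, -0.141]), array([ 0.501, -0.168]), array([ 0.472, -0.09 ])] [ 0.526242  -0.1151709  0.035    ]
side ((327.5000305175781, 238.00003051757812), (31.81980323791504, 28.991374969482422), 45.0) [array([ 0.472, -0.092]), array([ 0.549, -0.049]), array([ 0.575, -0.139]), array([ 0.501, -0.177])] [ 0.52392762 -0.11559951  0.035     ]
bar ((303.2889404296875, 218.12744140625), (53.4149169921875, 30.081729888916016), 48.57633590698242) [array([0.532, 0.086]), array([0.577, 0.038]), array([ 0.489, -0.041]), array([0.445, 0.007])]
```

View pics/crop.png

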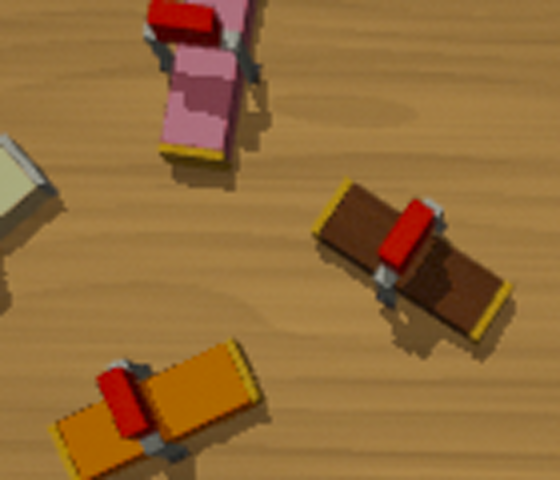

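The crop confirms it: dark walnut bar with brass ends and a red tab at crop (410,235), beside the pink and orange look-alikes. The bar's top-face ends have midpoints at full-image pixels (283,201.5) and (323,228).

Run:
```python
from h import *
a=plane('top',(283.1,201.5),.036);b=plane('top',(323.1,228.1),.036)
print(a,b,(a+b)/2,np.linalg.norm(a-b),'yaw',np.degrees(np.arctan2(*(a-b)[1::-1])))
s=get_state();R=Ro.from_euler('xyz',s['ee_rot']).as_matrix();print('tool y angle',np.degrees(np.arctan2(R[1,1],R[0,1]))%180)
# grn rim via rim-corner boxes; grey? tab axis
t=cv2.imread('pics/top0.png');r=cv2.boxPoints(cv2.minAreaRect(blob(t,red,(285,190,330,240))));print([plane('top',p,.12).round(4) for p in r])
```

```text
[0.54631593 0.06722294 0.036     ] [ 0.48888023 -0.02107684  0.036     ] [0.51759808 0.02307305 0.036     ] 0.10533617869155433 yaw 56.957504392072345
tool y angle 75.4522644581569
[array([0.5092, 0.0392, 0.12  ]), array([0.5368, 0.0216, 0.12  ]), array([0.5295, 0.0105, 0.12  ]), array([0.5019, 0.028 , 0.12  ])]
```

Call:
apply_moves(
  steps=[
    {"translation": [0.03, -0.05, 0], "rotation": [0, 0, -0.04]},
    {"translation": [0.08, -0.14, 0], "rotation": [0, 0, -0.1]},
    {"translation": [0.13, -0.24, 0], "rotation": [0, 0, -0.17]},
    {"translation": [0.19, -0.34, 0], "rotation": [0, 0, -0.25]},
    {"translation": [0.25, -0.44, 0], "rotation": [0, 0, -0.33]},
    {"translation": [0.3, -0.54, 0], "rotation": [0, 0, -0.4]},
    {"translation": [0.36, -0.64, 0], "rotation": [0, 0, -0.46]},
    {"translation": [0.41, -0.74, 0], "rotation": [0, 0, -0.52]},
    {"translation": [0.47, -0.84, 0], "rotation": [0, 0, -0.57]},
    {"translation": [0.52, -0.94, 0], "rotation": [0, 0, -0.61]},
  ],
  jaw=-1,
  newtons=25,
)

```text
t: 0.93
eef_pos: [0.3001, 0.4163, 0.2264]
ee_rot: [3.141, -0.0, -0.575]
force: [1.2, 0.6, 0.2]
width: 0.0876
gripper_force: 0.0
```

Call:
apply_moves(
  steps=[
    {"translation": [0.06, -0.1, 0], "rotation": [0, 0, 0]},
    {"translation": [0.11, -0.2, 0], "rotation": [0, 0, 0]},
    {"translation": [0.17, -0.3, 0], "rotation": [0, 0, 0]},
    {"translation": [0.22, -0.4, 0], "rotation": [0, 0, 0]},
    {"translation": [0.28, -0.5, 0], "rotation": [0, 0, 0]},
    {"translation": [0.33, -0.6, 0], "rotation": [0, 0, 0]},
    {"translation": [0.39, -0.7, 0], "rotation": [0, 0, 0]},
    {"translation": [0.44, -0.8, 0], "rotation": [0, 0, 0]},
    {"translation": [0.5, -0.9, 0], "rotation": [0, 0, 0]},
    {"translation": [0.55, -1.0, 0], "rotation": [0, 0, 0]},
  ],
)

```text
t: 1.77
eef_pos: [0.4372, 0.1665, 0.2265]
ee_rot: [-3.141, 0.0, -0.574]
force: [0.6, -0.1, -0.4]
width: 0.0873
gripper_force: 0.0
```

Call:
apply_moves(
  steps=[
    {"translation": [0.06, -0.1, 0], "rotation": [0, 0, 0]},
    {"translation": [0.11, -0.2, 0], "rotation": [0, 0, 0]},
    {"translation": [0.16, -0.29, 0], "rotation": [0, 0, 0]},
    {"translation": [0.21, -0.37, 0], "rotation": [0, 0, 0]},
    {"translation": [0.25, -0.45, 0], "rotation": [0, 0, 0]},
    {"translation": [0.28, -0.51, 0], "rotation": [0, 0, 0]},
    {"translation": [0.31, -0.55, 0], "rotation": [0, 0, 0]},
    {"translation": [0.326, -0.574, 0], "rotation": [0, 0, 0]},
    {"translation": [0.326, -0.574, 0], "rotation": [0, 0, 0]},
    {"translation": [0.326, -0.574, 0], "rotation": [0, 0, 0]},
  ],
)

```text
t: 2.6
eef_pos: [0.5181, 0.0246, 0.2263]
ee_rot: [3.141, 0.0, -0.574]
force: [-0.6, 0.7, 0.2]
width: 0.0875
gripper_force: 0.0
```

Run:
```python
from h import *
s=get_state();c=camera_model('wrist');w=grab_frame('wrist');cv2.imwrite('pics/w1.png',w)
print(s['t'],s['eef_pos'],s['ee_rot'],c['xyz'])
r=blob(w,red,(0,0,640,400));print(cv2.minAreaRect(r),[plane('wrist',p,.124,c).round(4) for p in cv2.boxPoints(cv2.minAreaRect(r))],plane('wrist',cen(r),.124,c))
```

```text
2.6 [0.51810497 0.02460539 0.2263041 ] [ 3.14128186e+00  4.08346270e-04 -5.74380256e-01] [ 0.57757065 -0.01286591  0.38385326]
((146.09999084472656, 163.1999969482422), (15.65247631072998, 35.7770881652832), 63.43495178222656) [array([0.6384, 0.1561, 0.124 ]), array([0.6337, 0.1226, 0.124 ]), array([0.6208, 0.1256, 0.124 ]), array([0.6255, 0.1596, 0.124 ])] [0.62959457 0.14060654 0.124     ]
```

View pics/w1.png

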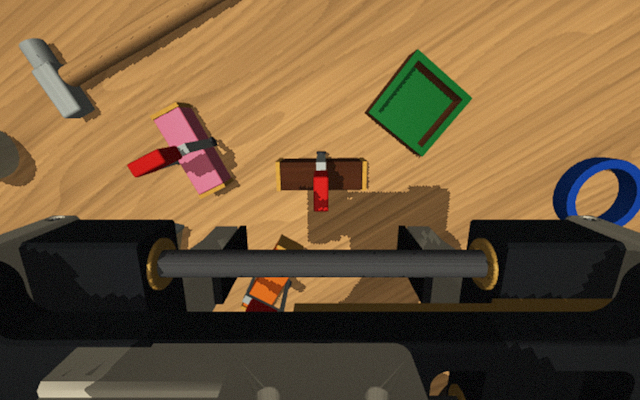

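The wrist view shows the walnut centred, with its red tab at (320,190) between the open fingers and square to them. The green seat is at (418,103). The blob above was the pink weight's tab, so I'll restrict the region.

Run:
```python
from h import *
c=camera_model('wrist');w=cv2.imread('pics/w1.png')
r=blob(w,red,(295,160,345,220));R=cv2.minAreaRect(r);x,y,a,b=cv2.boundingRect(r)
print(R,'bb',(x,y,a,b));print('cen plane .11',plane('wrist',cen(r),.11,c),'top far/near edge',plane('wrist',(x+a/2,y+b),.124,c))
g=blob(w,green,(350,40,480,165));q=cv2.minAreaRect(g);print('seat',[plane('wrist',p,.035,c).round(3)[:2] for p in cv2.boxPoints(q)],plane('wrist',q[0],.035,c))
k=cv2.approxPolyDP(cv2.convexHull(g),8,True)[:,0];print(k.tolist(),[plane('wrist',p,.035,c).round(3)[:2] for p in k])
```

```text
((320.5, 193.0), (34.0, 15.0), 90.0) bb (313, 176, 16, 35)
cen plane .11 [0.51910312 0.0268331  0.11      ] top far/near edge [0.50677894 0.03413879 0.124     ]
seat [array([ 0.558, -0.059]), array([ 0.582, -0.139]), array([ 0.504, -0.169]), array([ 0.474, -0.087])] [ 0.53054945 -0.1140522   0.035     ]
[[417, 50], [471, 98], [422, 155], [369, 113]] [array([ 0.581, -0.138]), array([ 0.503, -0.166]), array([ 0.476, -0.089]), array([ 0.552, -0.061])]
```

Call:
apply_moves(
  steps=[
    {"translation": [0, 0, -0.04], "rotation": [0, 0, 0]},
    {"translation": [0.004, 0.004, -0.1], "rotation": [0, 0, 0]},
    {"translation": [0.004, 0.004, -0.18], "rotation": [0, 0, 0]},
    {"translation": [0.004, 0.004, -0.26], "rotation": [0, 0, 0]},
    {"translation": [0.004, 0.004, -0.34], "rotation": [0, 0, 0]},
    {"translation": [0.004, 0.004, -0.42], "rotation": [0, 0, 0]},
    {"translation": [0.004, 0.004, -0.48], "rotation": [0, 0, 0]},
    {"translation": [0.004, 0.004, -0.52], "rotation": [0, 0, 0]},
    {"translation": [0.004, 0.004, -0.54], "rotation": [0, 0, 0]},
    {"translation": [0.004, 0.004, -0.54], "rotation": [0, 0, 0]},
  ],
)

```text
t: 3.48
eef_pos: [0.5188, 0.026, 0.0905]
ee_rot: [3.14, 0.001, -0.573]
force: [0.2, 0.2, -0.6]
width: 0.0878
gripper_force: 0.0
```

Call:
apply_moves(
  steps=[
    {"translation": [0, 0, 0], "rotation": [0, 0, 0]},
    {"translation": [0, 0, 0], "rotation": [0, 0, 0]},
    {"translation": [0, 0, 0], "rotation": [0, 0, 0]},
    {"translation": [0, 0, 0], "rotation": [0, 0, 0]},
    {"translation": [0, 0, 0], "rotation": [0, 0, 0]},
    {"translation": [0, 0, 0], "rotation": [0, 0, 0]},
    {"translation": [0, 0, 0], "rotation": [0, 0, 0]},
    {"translation": [0, 0, 0], "rotation": [0, 0, 0]},
    {"translation": [0, 0, 0], "rotation": [0, 0, 0]},
    {"translation": [0, 0, 0], "rotation": [0, 0, 0]},
  ],
  jaw=1,
  newtons=30,
)

```text
t: 4.32
eef_pos: [0.5195, 0.0258, 0.0915]
ee_rot: [3.142, 0.0, -0.573]
force: [-0.1, -0.6, 0.5]
width: 0.0266
gripper_force: 0.0
```

Call:
apply_moves(
  steps=[
    {"translation": [0, 0, 0], "rotation": [0, 0, 0]},
    {"translation": [0, 0, 0], "rotation": [0, 0, 0]},
    {"translation": [0, 0, 0], "rotation": [0, 0, 0]},
    {"translation": [0, 0, 0], "rotation": [0, 0, 0]},
    {"translation": [0, 0, 0], "rotation": [0, 0, 0]},
    {"translation": [0, 0, 0], "rotation": [0, 0, 0]},
    {"translation": [0, 0, 0], "rotation": [0, 0, 0]},
    {"translation": [0, 0, 0], "rotation": [0, 0, 0]},
    {"translation": [0, 0, 0], "rotation": [0, 0, 0]},
    {"translation": [0, 0, 0], "rotation": [0, 0, 0]},
  ],
)

```text
t: 5.15
eef_pos: [0.5194, 0.0258, 0.0915]
ee_rot: [3.141, 0.0, -0.573]
force: [-0.1, -2.1, 0.4]
width: 0.0141
gripper_force: 30.0
```

Call:
apply_moves(
  steps=[
    {"translation": [0, 0, 0.03], "rotation": [0, 0, 0]},
    {"translation": [0, 0, 0.08], "rotation": [0, 0, 0]},
    {"translation": [0, 0, 0.15], "rotation": [0, 0, 0]},
    {"translation": [0, 0, 0.22], "rotation": [0, 0, 0]},
    {"translation": [0, 0, 0.29], "rotation": [0, 0, 0]},
    {"translation": [0, 0, 0.36], "rotation": [0, 0, 0]},
    {"translation": [0, 0, 0.43], "rotation": [0, 0, 0]},
    {"translation": [0, 0, 0.49], "rotation": [0, 0, 0]},
    {"translation": [0, 0, 0.53], "rotation": [0, 0, 0]},
    {"translation": [0, 0, 0.55], "rotation": [0, 0, 0]},
  ],
)

```text
t: 5.98
eef_pos: [0.5197, 0.0261, 0.2304]
ee_rot: [-3.14, -0.001, -0.573]
force: [0.2, -0.2, -3.5]
width: 0.0137
gripper_force: 30.0
```

Call:
apply_moves(
  steps=[
    {"translation": [0, 0, 0], "rotation": [0, 0, 0]},
    {"translation": [0, 0, 0], "rotation": [0, 0, 0]},
    {"translation": [0, 0, 0], "rotation": [0, 0, 0]},
    {"translation": [0, 0, 0], "rotation": [0, 0, 0]},
    {"translation": [0, 0, 0], "rotation": [0, 0, 0]},
    {"translation": [0, 0, 0], "rotation": [0, 0, 0]},
    {"translation": [0, 0, 0], "rotation": [0, 0, 0]},
    {"translation": [0, 0, 0], "rotation": [0, 0, 0]},
    {"translation": [0, 0, 0], "rotation": [0, 0, 0]},
    {"translation": [0, 0, 0], "rotation": [0, 0, 0]},
  ],
)

```text
t: 6.82
eef_pos: [0.5195, 0.0259, 0.2291]
ee_rot: [-3.142, -0.0, -0.573]
force: [-0.4, 0.1, -4.8]
width: 0.0139
gripper_force: 30.0
```

Call:
apply_moves(
  steps=[
    {"translation": [0, 0, 0], "rotation": [0, 0, 0]},
    {"translation": [0, 0, 0], "rotation": [0, 0, 0]},
    {"translation": [0, 0, 0], "rotation": [0, 0, 0]},
    {"translation": [0, 0, 0], "rotation": [0, 0, 0]},
    {"translation": [0, 0, 0], "rotation": [0, 0, 0]},
    {"translation": [0, 0, 0], "rotation": [0, 0, 0]},
    {"translation": [0, 0, 0], "rotation": [0, 0, 0]},
    {"translation": [0, 0, 0], "rotation": [0, 0, 0]},
    {"translation": [0, 0, 0], "rotation": [0, 0, 0]},
    {"translation": [0, 0, 0], "rotation": [0, 0, 0]},
  ],
)

```text
t: 7.65
eef_pos: [0.5195, 0.0259, 0.229]
ee_rot: [-3.142, -0.0, -0.573]
force: [-0.0, -0.8, -4.3]
width: 0.0139
gripper_force: 30.0
```

Run:
```python
from h import *
s=get_state();print(s['t'],s['eef_pos'],s['force'],s['width'])
a=grab_frame('side');b=grab_frame('wrist')
cv2.imwrite('pics/s2.png',np.vstack([cv2.resize(a[100:300,200:420],(440,400)),cv2.resize(b,None,fx=.5,fy=.5)[:, :].repeat(1,0) if 0 else cv2.copyMakeBorder(cv2.resize(b,(320,200)),0,0,0,120,cv2.BORDER_CONSTANT)]))
```

```text
7.65 [0.51950598 0.02587352 0.22904957] [-0.00728212 -0.81223602 -4.3366647 ] 0.013901179844229663
```

View pics/s2.png

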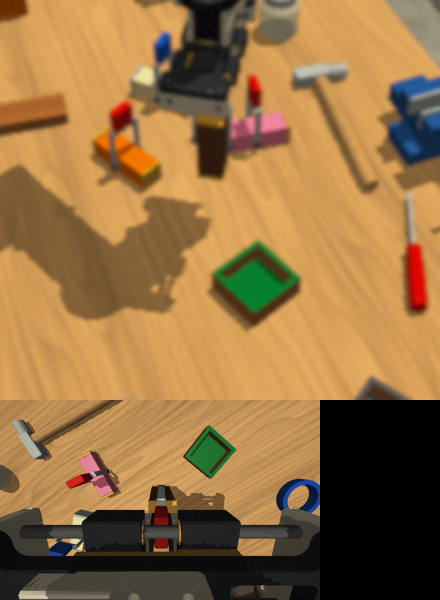

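The bar hangs upright under the tab: in the side crop it is vertical at (212,150) and its lower end is clear of the bench. Now I'll carry it over the seat.

Call:
apply_moves(
  steps=[
    {"translation": [0.0, -0.02, 0], "rotation": [0, 0, 0]},
    {"translation": [0.003, -0.06, 0], "rotation": [0, 0, 0]},
    {"translation": [0.007, -0.13, 0], "rotation": [0, 0, 0]},
    {"translation": [0.01, -0.21, 0], "rotation": [0, 0, 0]},
    {"translation": [0.015, -0.29, 0], "rotation": [0, 0, 0]},
    {"translation": [0.02, -0.37, 0], "rotation": [0, 0, 0]},
    {"translation": [0.023, -0.45, 0], "rotation": [0, 0, 0]},
    {"translation": [0.027, -0.51, 0], "rotation": [0, 0, 0]},
    {"translation": [0.03, -0.55, 0], "rotation": [0, 0, 0]},
    {"translation": [0.03, -0.56, 0], "rotation": [0, 0, 0]},
  ],
)

```text
t: 8.58
eef_pos: [0.5268, -0.1161, 0.2289]
ee_rot: [3.141, 0.0, -0.575]
force: [0.9, -1.4, -4.2]
width: 0.0135
gripper_force: 30.0
```

Call:
apply_moves(
  steps=[
    {"translation": [0, 0, 0], "rotation": [0, 0, 0]},
    {"translation": [0, 0, 0], "rotation": [0, 0, 0]},
    {"translation": [0, 0, 0], "rotation": [0, 0, 0]},
    {"translation": [0, 0, 0], "rotation": [0, 0, 0]},
    {"translation": [0, 0, 0], "rotation": [0, 0, 0]},
    {"translation": [0, 0, 0], "rotation": [0, 0, 0]},
    {"translation": [0, 0, 0], "rotation": [0, 0, 0]},
    {"translation": [0, 0, 0], "rotation": [0, 0, 0]},
    {"translation": [0, 0, 0], "rotation": [0, 0, 0]},
    {"translation": [0, 0, 0], "rotation": [0, 0, 0]},
  ],
)

```text
t: 9.42
eef_pos: [0.527, -0.1141, 0.2291]
ee_rot: [-3.142, -0.0, -0.573]
force: [1.0, 0.8, -4.1]
width: 0.014
gripper_force: 30.0
```

Run:
```python
from h import *
s=get_state();print(s['t'],s['eef_pos'],s['force'],s['width'])
a=grab_frame('side');b=grab_frame('wrist')
cv2.imwrite('pics/s3.png',np.hstack([cv2.resize(a[150:290,260:400],(560,560),interpolation=cv2.INTER_CUBIC),cv2.copyMakeBorder(b[60:320,210:450],0,300,0,0,cv2.BORDER_CONSTANT)]))
```

```text
9.4167 [ 0.52702424 -0.11407462  0.22906379] [ 0.97642339  0.76438459 -4.09825479] 0.013993280956011227
```

View pics/s3.png

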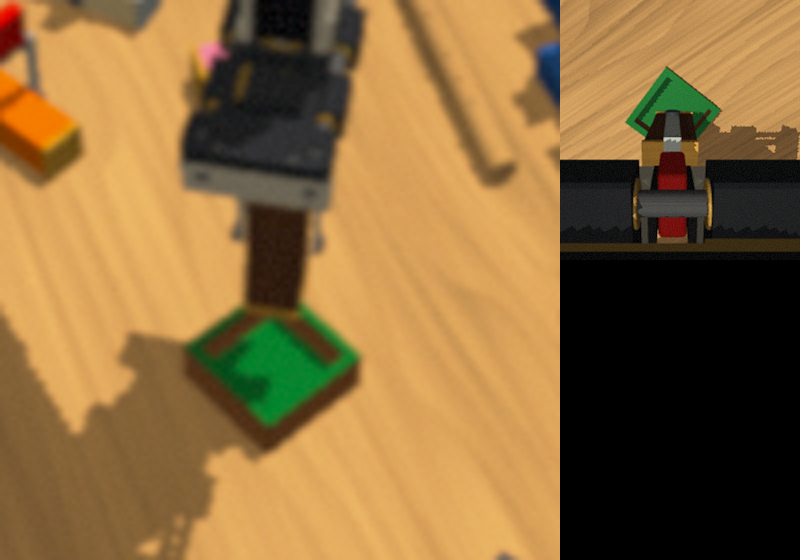

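The bar hangs straight over the green seat: bar at (275,260) and seat centre at (272,375) in the side crop. Next I'll lower it.

Call:
apply_moves(
  steps=[
    {"translation": [0, 0, -0.02], "rotation": [0, 0, 0]},
    {"translation": [0, 0, -0.06], "rotation": [0, 0, 0]},
    {"translation": [0, 0, -0.11], "rotation": [0, 0, 0]},
    {"translation": [0, 0, -0.16], "rotation": [0, 0, 0]},
    {"translation": [0, 0, -0.21], "rotation": [0, 0, 0]},
    {"translation": [0, 0, -0.25], "rotation": [0, 0, 0]},
    {"translation": [0, 0, -0.29], "rotation": [0, 0, 0]},
    {"translation": [0, 0, -0.32], "rotation": [0, 0, 0]},
    {"translation": [0, 0, -0.34], "rotation": [0, 0, 0]},
    {"translation": [0, 0, -0.34], "rotation": [0, 0, 0]},
  ],
)

```text
t: 10.35
eef_pos: [0.5264, -0.1142, 0.1428]
ee_rot: [3.141, 0.002, -0.573]
force: [-1.0, -0.0, -3.8]
width: 0.0139
gripper_force: 30.0
```

Call:
apply_moves(
  steps=[
    {"translation": [0, 0, 0], "rotation": [0, 0, 0]},
    {"translation": [0, 0, -0.002], "rotation": [0, 0, 0]},
    {"translation": [0, 0, -0.004], "rotation": [0, 0, 0]},
    {"translation": [0, 0, -0.006], "rotation": [0, 0, 0]},
    {"translation": [0, 0, -0.008], "rotation": [0, 0, 0]},
    {"translation": [0, 0, -0.01], "rotation": [0, 0, 0]},
    {"translation": [0, 0, -0.012], "rotation": [0, 0, 0]},
    {"translation": [0, 0, -0.014], "rotation": [0, 0, 0]},
    {"translation": [0, 0, -0.016], "rotation": [0, 0, 0]},
    {"translation": [0, 0, -0.016], "rotation": [0, 0, 0]},
  ],
)

```text
t: 11.18
eef_pos: [0.5269, -0.1142, 0.1399]
ee_rot: [3.141, 0.0, -0.573]
force: [0.3, -0.8, -4.6]
width: 0.0138
gripper_force: 30.0
```

Call:
apply_moves(
  steps=[
    {"translation": [0, 0, -0.001], "rotation": [0, 0, 0]},
    {"translation": [0, 0, -0.002], "rotation": [0, 0, 0]},
    {"translation": [0, 0, -0.003], "rotation": [0, 0, 0]},
    {"translation": [0, 0, -0.004], "rotation": [0, 0, 0]},
    {"translation": [0, 0, -0.005], "rotation": [0, 0, 0]},
    {"translation": [0, 0, -0.006], "rotation": [0, 0, 0]},
    {"translation": [0, 0, -0.006], "rotation": [0, 0, 0]},
    {"translation": [0, 0, -0.006], "rotation": [0, 0, 0]},
    {"translation": [0, 0, -0.006], "rotation": [0, 0, 0]},
    {"translation": [0, 0, -0.006], "rotation": [0, 0, 0]},
  ],
)

```text
t: 12.02
eef_pos: [0.527, -0.1143, 0.1389]
ee_rot: [3.142, -0.0, -0.573]
force: [-2.7, -0.7, 1.9]
width: 0.0137
gripper_force: 30.0
```

Call:
apply_moves(
  steps=[
    {"translation": [0, 0, 0], "rotation": [0, 0, 0]},
    {"translation": [0, 0, 0], "rotation": [0, 0, 0]},
    {"translation": [0, 0, 0], "rotation": [0, 0, 0]},
    {"translation": [0, 0, 0], "rotation": [0, 0, 0]},
    {"translation": [0, 0, 0], "rotation": [0, 0, 0]},
    {"translation": [0, 0, 0], "rotation": [0, 0, 0]},
    {"translation": [0, 0, 0], "rotation": [0, 0, 0]},
    {"translation": [0, 0, 0], "rotation": [0, 0, 0]},
    {"translation": [0, 0, 0], "rotation": [0, 0, 0]},
    {"translation": [0, 0, 0], "rotation": [0, 0, 0]},
  ],
  jaw=-0.3,
)

```text
t: 12.85
eef_pos: [0.527, -0.1141, 0.1386]
ee_rot: [-3.142, -0.0, -0.573]
force: [-0.7, -0.6, -0.3]
width: 0.0568
gripper_force: 0.0
```

Call:
apply_moves(
  steps=[
    {"translation": [0, 0, 0.02], "rotation": [0, 0, 0]},
    {"translation": [0, 0, 0.06], "rotation": [0, 0, 0]},
    {"translation": [0, 0, 0.12], "rotation": [0, 0, 0]},
    {"translation": [0, 0, 0.19], "rotation": [0, 0, 0]},
    {"translation": [0, 0, 0.26], "rotation": [0, 0, 0]},
    {"translation": [0, 0, 0.34], "rotation": [0, 0, 0]},
    {"translation": [0, 0, 0.42], "rotation": [0, 0, 0]},
    {"translation": [0, 0, 0.49], "rotation": [0, 0, 0]},
    {"translation": [0, 0, 0.53], "rotation": [0, 0, 0]},
    {"translation": [0, 0, 0.55], "rotation": [0, 0, 0]},
  ],
)

```text
t: 13.68
eef_pos: [0.5276, -0.1142, 0.2784]
ee_rot: [-3.14, -0.003, -0.573]
force: [0.2, -0.8, -0.6]
width: 0.0568
gripper_force: 0.0
```

Run:
```python
from h import *
s=get_state();print(s['t'],s['eef_pos'],s['force'],s['width'])
a=grab_frame('side');b=grab_frame('wrist')
cv2.imwrite('pics/s4.png',np.hstack([cv2.resize(a[120:300,240:400],(480,540),interpolation=cv2.INTER_CUBIC),cv2.copyMakeBorder(b[60:320,200:500],0,280,0,0,cv2.BORDER_CONSTANT)]))
```

```text
13.6833 [ 0.52762356 -0.11418906  0.27843173] [ 0.15246017 -0.76928373 -0.63464218] 0.056835120491020796
```

View pics/s4.png

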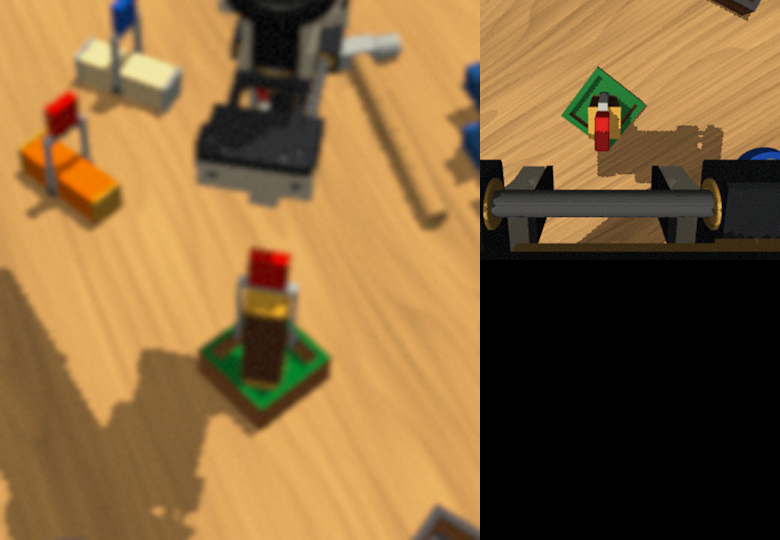

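The walnut bar stands upright inside the green seat at (265,340) with its bail up. The gripper is well clear, and the maple weight is where it was.

```bash
python3 -c "
from station import *
print(job_done())"
```

```text
the job is handed in; nothing more can be done
None
```

The walnut weight stands upright in the green seat, the end that swung down as it hung resting on the floor; it was set down gently and released, the maple weight was not touched, and the job was handed in at about 14 s.

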